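# Reset the motor starter behind its quarter-turn latch

### The job

The grinder's motor starter has tripped. Turn the red latch knob on the starter box's green cover anticlockwise (seen from above) to its stop, swing the cover up until it stands fully open, then push the blue reset lever inside all the way over to its right-hand stop and let it spring back. Leave the cover standing open and do not disturb the things lying beside the box.

Things in the scene. Friction and masses are not known exactly. Their poses are not given: they have to be found in the camera images.
- starter_box: Grey steel box fixed to the bench, 160 (x) x 240 (y) x 100 (z) mm, walls 3 mm, open on top under a green cover. Origin: centre of its underside; x from its front (latch side, towards the robot) to its hinge side, y to its left, z up. Inside, a black relay 70 x 75 mm, centred at x = -10, is 47 mm high; terminal blocks beside it 31 mm; a keeper at mid front just under the rim reaches in to x = -64
- cover_hinge (a point): Point on the cover's hinge axis, mid far upper edge of the box (box frame: 80, 0, 100 mm); the axis runs along the box's y. The point turns with the cover: shut, its axes are those of the box
- cover (a joint): Cover angle, rad: 0 shut, 1.5 at its open stop, nearly upright; its front edge rises. Green plate 168 x 248 mm, top 6 mm above the rim, front edge 164 mm from the hinge, 12 mm skirt. It stays at any angle; about 8 N opens it at the knob, which can be carried round the hinge, pivoting in the pads. Machines stand behind: past 0.9 rad rather push its front edge. Latched until the knob is at 1.1
- latch_grip (a point): Point on the red wing knob's axis at grip height. Cover shut: box frame -45, 0, 133 mm, so 125 mm before and 33 mm above the hinge axis. The wing is a bar 64 long, 16 wide, 26 mm high, from 18 mm below this point to 8 mm above it, on a black round foot (38 mm across, 9 mm above the cover in all). The point turns with the knob; its y runs along the wing, z along the knob's axis, away from the cover
- latch (a joint): Knob angle, rad: 0 fastened (wing along the box's y), 1.5 at its stop (wing nearly along the box's x); grows anticlockwise seen from above. Starts between 0 and 0.15. Friction 0.12 N m, no spring: it stays where it is left
- lever_tip (a point): Middle of the top end of the lever's blue paddle (30 mm along the box's x, 14 mm thick, 24 mm high). At rest: box frame -10, 22, 90 mm. Free space about 85 mm wide lies between the paddle and the box's left wall. The point turns with the lever
- lever (a joint): Reset lever angle, rad: 0 at rest (leaning 0.45 to the box's left, +y), 0.9 at its right-hand stop (leaning 0.45 to -y). It pivots about a line along the box's x through -10, 0, 45 mm (box frame); the paddle ends 50 mm from it. A spring returns it; holding it at the stop takes about 3 N at the paddle
- grease_pot: Bystander: yellow grease tin, 80 mm across, 66 mm high, left of the box; origin at the centre of its underside
- tape_measure: Bystander: yellow and black tape measure, 35 x 98 x 64 mm, right of the box; origin at the centre of its underside
- pliers_red: Bystander: red-handled pliers lying flat, 202 x 65 x 13 mm, furthest right; origin at the centre of the underside
- magnet_square: Bystander: red welding magnet standing on edge, 20 x 90 x 55 mm, further right; origin at the centre of its underside

How it is judged (in metres and radians):
On the way, in this order (a step that is already met when the one before it is completed fails the run):
1. the knob is turned anticlockwise to (nearly) its stop, the cover still down (value of joint latch above 1.1 rad and value of joint cover below 0.3 rad), for 0.1 s.
2. the cover is swung up to (nearly) its stop (value of joint cover above 1.3 rad), for 0.2 s.
3. the reset lever is pushed over to its right-hand stop (value of joint lever above 0.78 rad and value of joint cover above 1.3 rad), for 0.1 s.
At the end, for the whole second after the job is handed in: The cover stands open at rest, at more than 1.3 of its 1.5 rad, and the reset lever, after having been at its right-hand stop (beyond 0.78 of 0.9 rad) with the cover open, is back at rest (below 0.12 rad) (value of joint cover above 1.3 rad and velocity of joint cover below 0.05 rad/s and value of joint lever below 0.12 rad); the robot touches nothing.
It fails at once if one of the things beside the box is moved more than 40 mm or tipped over (distance of any of grease_pot, tape_measure, pliers_red, magnet_square from where it was at the start of the episode above 0.04 m or angle between any of grease_pot, tape_measure, magnet_square's own z axis and vertical above 0.7 rad).
It also fails if it takes over 58 s, if anything falls off the work surface, if the arm or the gripper's body presses on something with over 40 N, if the wrist force passes 120 N, or if a joint passes its speed limit or range.

### The arm

A 7-joint arm with a two-finger parallel gripper is mounted at the origin on a cart in front of the work surface, level with it; the furniture and walls round the work are solid. World frame = base frame: x ahead of the robot, y to its left, z up, the work surface at z = 0. Lengths are in m, angles in degrees, forces in N, time in s.
With the tool pointing down it reaches from about 0.425 to 0.875 m from the base axis. Payload 4.7 kg.
Tool frame: the origin (TCP) lies at the very end of the fingers, on their centre line; the grasp point (between the pads) lies 19 mm behind it; z points along the fingers, y is the line along which they close (so a half turn about z gives the same grasp; the last joint's range is limited). The gripper opens to 87 mm and grips with 3 to 60 N. Pads are 19 mm wide; open, the fingers measure 117 mm over their backs; the gripper's body (75 mm by 190 mm) begins 51 mm behind the grasp point.
Start: joints at [70.021, 18.392, -4.016, 83.108, 1.295, 78.541, -3.26], TCP at [0.231, -0.608, 0.223] pointing down, gripper open.
Joint ranges: [-163.93, 163.93], [-17.29, 119.83], [-79.2, 71.16], [3.27, 140.29], [-89.18, 269.18], [5.43, 117.66], [-154.24, 154.24]. Speed limits (degrees/s): [147.25, 147.25, 180, 180, 180, 180, 180].

### API

Orientations are given as a 3x3 rotation matrix whose columns are the frame's x, y, z axes.
In Python, from cell import ctrl, cams, get_state gives the robot as it stands (ctrl), with the cameras (cams) and the readings as plain functions.
- The arm moves only by the tool step_hand, called after ">>>" as name(argument=value, ...) on one line, values as JSON. Schema: {"type":"object","properties":{"segments":{"type":"array","items":{"type":"array","items":{"type":"array","items":{"type":"number"},"minItems":7,"maxItems":7},"minItems":1,"maxItems":12},"minItems":1,"maxItems":1},"only":{"type":"string"},"quiet":{"type":"boolean"},"lines":{"type":"string"}},"required":["segments"],"additionalProperties":false}. segments is a list that holds a single list of rows (three levels of brackets), with 1 to 12 rows, each of 7 numbers: the opening from 0.0 (shut) to 1.0 (fully open), then dx, dy, dz in units of 25 mm, then a rotation vector rx, ry, rz in degrees; each row shifts and turns the commanded pose from where the row before left it, along the tool's axes as they then stand; what a row does not reach is not made up. A row lasts 1/12 s, in which the tool goes at most 0.0417 m and 7.16 degrees, less where a joint would pass 70% of its speed; a pose out of reach is approached as far as the arm can. The fingers move at their own pace and stop on an object; the grip force is fixed at half the most. Time passes only in rows, so rows that do not move let the fingers close. The tool returns the time, the measured TCP pose, the force, the opening and the grip force at its end. only (a regular expression) keeps the lines of the reply that match it, lines (a string "A,B") keeps lines A to B, and quiet returns only ok. Input that does not fit is refused with a message, and nothing moves.
- get_state(): the state, without advancing time (a new reading comes with each control period).
- cams.read_camera(name): name is "scene" or "side" or "wrist"; returns the picture (384x512x3 uint8, red, green, blue); there is no depth.
- cams.camera_params(name): a dict with "fx", "fy", "cx", "cy" (pixels), "T" (4x4, takes a point from camera to world coordinates). Camera axes: x right, y down, z forward; pixel columns grow to the right and rows downward; lengths in m; the calibration is good to about 2 mm. The wrist camera is an equidistant fisheye: a pixel r from the principal point sees the ray r / f radians off the axis. A picture is of the moment at which its call begins: read the wrist's pose just before it. camera_params takes no time and is no camera call; for the wrist camera it gives the pose at the moment of the call.
- ctrl.hand_in(): hands the job in; it is judged then, once.
The state is a dict: "clock": time; "joint_pos": joint angles; "joint_velocities": joint speeds; "tau": joint torques, N m; "tool_pos": TCP position; "tcp_rot": TCP orientation; "ft_force": force on the tool from outside, world axes, zero at the start; "moment": the same for the moment, N m; "opening": opening from 0.0 (shut) to 1.0 (fully open); "gripper_force": force on a finger pad.
Only numpy, scipy, OpenCV 4.12 (cv2) and the standard library are available. Lean on these libraries where they do the work, as an engineer would, in place of code of your own. Each camera call takes 0.05 s, during which the arm holds its last target. There are 200 camera calls.

## Working session

There is one attempt and no reset: what is moved stays moved. The work goes in short steps, Python scripts to look and compute and a tool call to move; the robot and the scene stay as the last step left them, time stands still between calls to the robot, and variables do not carry over. Pictures are saved under pics/ and viewed, at most 12 in all, crops included, and the job is handed in when it is done.

```bash
ls; mkdir -p pics; cat > h.py <<'E'
import numpy as np, cv2
from cell import ctrl, cams, get_state
def snap(n,f):
    im=cams.read_camera(n); cv2.imwrite('pics/'+f,im[:,:,::-1]); return im
def ray(n,u,v,p=None):
    p=p or cams.camera_params(n); T=np.array(p['T'])
    x,y=(u-p['cx'])/p['fx'],(v-p['cy'])/p['fy']
    if n=='wrist':
        r=np.hypot(x,y); d=np.array([x/r*np.sin(r),y/r*np.sin(r),np.cos(r)]) if r>0 else np.array([0,0,1.])
    else: d=np.array([x,y,1.])
    d=T[:3,:3]@d; return T[:3,3],d/np.linalg.norm(d)
def onz(n,u,v,z,p=None):
    o,d=ray(n,u,v,p); return o+d*(z-o[2])/d[2]
def tri(a,b):
    A=[];c=[]
    M=np.zeros((3,3));q=np.zeros(3)
    for o,d in(a,b):
        P=np.eye(3)-np.outer(d,d);M+=P;q+=P@o
    x=np.linalg.solve(M,q); return x,[np.linalg.norm((np.eye(3)-np.outer(d,d))@(x-o)) for o,d in(a,b)]
E
python3 - <<'E'
from h import *
np.set_printoptions(precision=3,suppress=True)
a=snap('scene','s0.png');b=snap('side','d0.png')
for n in('scene','side'):
    p=cams.camera_params(n);print(n,p['fx'],p['cx'],p['cy'],np.array(p['T']))
s=get_state();print(s['clock'],s['tcp_rot'],s['tool_pos'])
cv2.imwrite('pics/both.png',np.hstack([cv2.resize(x,(400,300)) for x in(a,b)])[:,:,::-1])
E
```

```text
cell.py
pics
scene 447.93488086648836 258.76721672312175 188.2300089553633 [[-0.653 -0.352  0.671 -0.681]
 [-0.757  0.333 -0.562  0.868]
 [-0.025 -0.874 -0.484  0.963]
 [ 0.     0.     0.     1.   ]]
side 352.9676094784765 251.07456420197317 190.27693886156075 [[ 0.977 -0.085  0.197  0.28 ]
 [-0.214 -0.332  0.919 -1.177]
 [-0.012 -0.94  -0.342  0.521]
 [ 0.     0.     0.     1.   ]]
0.1 [[ 0.935  0.355 -0.001]
 [ 0.355 -0.935  0.002]
 [-0.    -0.002 -1.   ]] [ 0.23  -0.607  0.222]
```

View pics/s0.png

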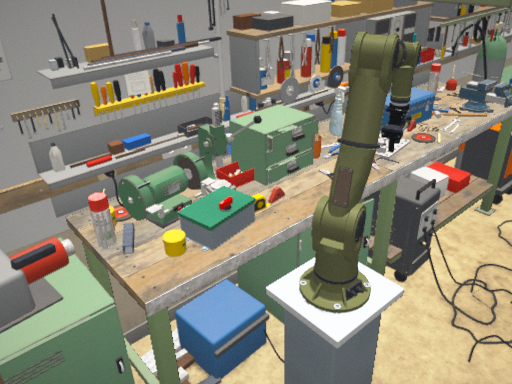

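View pics/d0.png

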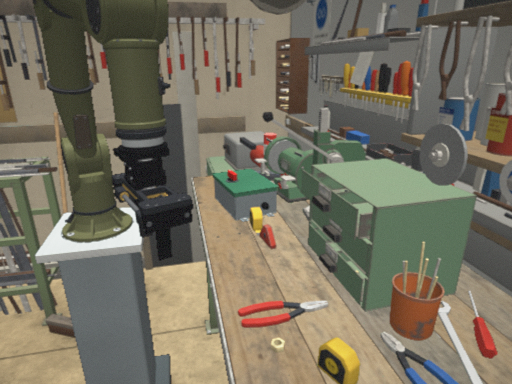

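The scene view shows the green cover at about (180–255, 187–228) with the red knob at (226, 202). In the side view the cover is at (214–277, 168–195) and the knob at (232, 175). The tin and tape measure flank the box, and the grinder stands behind it.

```bash
python3 - <<'E'
from h import *
np.set_printoptions(precision=3,suppress=True)
R={}
for n,f,win in(('scene','s0.png',(170,180,265,240)),('side','d0.png',(205,160,285,202))):
    im=cv2.imread('pics/'+f);hsv=cv2.cvtColor(im,cv2.COLOR_BGR2HSV)
    x0,y0,x1,y1=win;w=np.zeros(im.shape[:2],np.uint8);w[y0:y1,x0:x1]=255
    g=cv2.inRange(hsv,(70,130,60),(90,255,255))&w
    r=(cv2.inRange(hsv,(0,170,120),(6,255,255))|cv2.inRange(hsv,(174,170,120),(180,255,255)))&w
    out=[]
    for m in(g,r):
        c=max(cv2.findContours(m,0,1)[0],key=cv2.contourArea);h=cv2.convexHull(c)
        M=cv2.moments(c);q=cv2.approxPolyDP(h,4,True)[:,0]
        print(n,cv2.contourArea(c),M['m10']/M['m00'],M['m01']/M['m00'],cv2.boundingRect(c),q.tolist())
        out.append((M['m10']/M['m00'],M['m01']/M['m00']))
    R[n]=out
print('cover',tri(ray('scene',*R['scene'][0]),ray('side',*R['side'][0])))
print('knob',tri(ray('scene',*R['scene'][1]),ray('side',*R['side'][1])))
a=cv2.imread('pics/s0.png')[170:260,110:290];b=cv2.imread('pics/d0.png')[150:240,200:380]
cv2.imwrite('pics/c1.png',cv2.resize(np.vstack([a,b]),None,fx=3.3,fy=3.3,interpolation=cv2.INTER_CUBIC))
E
```

```text
scene 1522.0 216.33902759526939 206.71364432763906 (179, 186, 76, 44) [[254, 198], [211, 229], [179, 213], [223, 186]]
scene 70.0 225.75714285714287 202.62857142857143 (219, 197, 13, 12) [[231, 197], [220, 208], [219, 203]]Traceback (most recent call last):
  File "<stdin>", line 11, in <module>
ValueError: max() iterable argument is empty
```

```bash
python3 - <<'E'
from h import *
np.set_printoptions(precision=3,suppress=True)
im=cv2.imread('pics/d0.png');hsv=cv2.cvtColor(im,cv2.COLOR_BGR2HSV)
for p in((250,185),(232,175),(225,190),(262,178),(240,205)):print(p,hsv[p[1],p[0]])
a=cv2.imread('pics/s0.png')[170:260,110:290];b=cv2.imread('pics/d0.png')[150:240,200:380]
cv2.imwrite('pics/c1.png',cv2.resize(np.vstack([a,b]),None,fx=3.3,fy=3.3,interpolation=cv2.INTER_CUBIC))
E
```

```text
(250, 185) [ 74 109 150]
(232, 175) [  2 192 129]
(225, 190) [75 13 78]
(262, 178) [ 75 108 146]
(240, 205) [ 95  14 110]
```

View pics/c1.png

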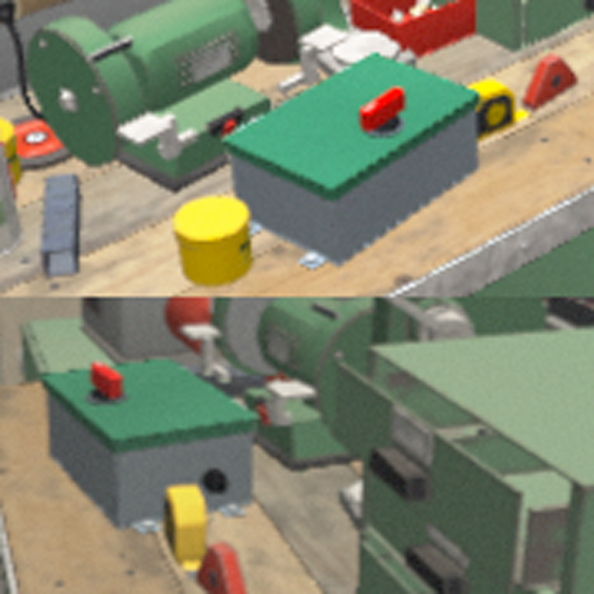

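The crop shows the closed cover clearly. In the scene view its front edge runs from (254, 198) to (211, 229), and the knob's wing runs parallel to it. In the side view the near right edge of the cover is at the front.

```bash
python3 - <<'E'
from h import *
np.set_printoptions(precision=3,suppress=True)
R={}
for n,f,win,lo in(('scene','s0.png',(170,180,265,240),130),('side','d0.png',(205,160,285,202),80)):
    im=cv2.imread('pics/'+f);hsv=cv2.cvtColor(im,cv2.COLOR_BGR2HSV)
    x0,y0,x1,y1=win;w=np.zeros(im.shape[:2],np.uint8);w[y0:y1,x0:x1]=255
    g=cv2.inRange(hsv,(68,lo,60),(90,255,255))&w
    r=(cv2.inRange(hsv,(0,150,90),(6,255,255))|cv2.inRange(hsv,(174,150,90),(180,255,255)))&w
    out=[]
    for m in(g,r):
        c=max(cv2.findContours(m,0,1)[0],key=cv2.contourArea);h=cv2.convexHull(c)
        M=cv2.moments(c);q=cv2.approxPolyDP(h,4,True)[:,0]
        print(n,cv2.contourArea(c),M['m10']/M['m00'],M['m01']/M['m00'],cv2.boundingRect(c),q.tolist())
        out.append((M['m10']/M['m00'],M['m01']/M['m00']))
        if m is g:
            for u,v in q: print(onz(n,u,v,.104))
    R[n]=out
print('cover',tri(ray('scene',*R['scene'][0]),ray('side',*R['side'][0])))
print('knob',tri(ray('scene',*R['scene'][1]),ray('side',*R['side'][1])))
E
```

```text
scene 1522.0 216.33902759526939 206.71364432763906 (179, 186, 76, 44) [[254, 198], [211, 229], [179, 213], [223, 186]]
[ 0.462 -0.064  0.104]
[0.402 0.179 0.104]
[0.566 0.204 0.104]
[ 0.62  -0.035  0.104]
scene 77.0 225.53246753246754 202.87445887445887 (219, 197, 13, 13) [[231, 197], [221, 209], [219, 203]]
side 935.5 245.90771423481203 182.72563691430605 (213, 169, 64, 28) [[276, 189], [234, 196], [213, 173], [251, 169]]
[ 0.607 -0.068  0.104]
[ 0.454 -0.099  0.104]
[0.416 0.176 0.104]
[0.575 0.192 0.104]
side 49.5 231.989898989899 174.8114478114478 (228, 170, 9, 10) [[228, 170], [235, 179]]
cover (array([0.527, 0.066, 0.09 ]), [np.float64(0.00036278540394799774), np.float64(0.00036278540394789414)])
knob (array([0.474, 0.06 , 0.128]), [np.float64(0.0004063427416851498), np.float64(0.00040634274168519006)])
```

Careful with the scale: shifts go in units of 25 mm. That gives: 0.032 m is 1.28, -0.023 m is -0.92.

>>> step_hand(segments=[[[1,1.28,-0.92,-0.32,0,0,0],[1,1.28,-0.92,-0.32,0,0,0],[1,1.28,-0.92,-0.32,0,0,0],[1,1.28,-0.92,-0.32,0,0,0],[1,1.28,-0.92,-0.32,0,0,0],[1,1.28,-0.92,-0.32,0,0,0],[1,1.28,-0.92,-0.32,0,0,0],[1,1.28,-0.92,-0.32,0,0,0],[1,1.28,-0.92,-0.32,0,0,0],[1,1.28,-0.92,-0.32,0,0,0]]])

```text
clock: 0.93
tool_pos: [0.4487, -0.2772, 0.3027]
tcp_rot: [[0.935, 0.355, -0.0], [0.355, -0.935, -0.0], [-0.0, -0.0, -1.0]]
ft_force: [0.8, -0.3, -0.1]
opening: 1.001
gripper_force: 0.0
```

>>> step_hand(segments=[[[1,0.56,-1.36,0,0,0,0],[1,0.56,-1.36,0,0,0,0],[1,0.56,-1.36,0,0,0,0],[1,0.56,-1.36,0,0,0,0],[1,0.56,-1.36,0,0,0,0],[1,0.56,-1.36,0,0,0,0],[1,0.56,-1.36,0,0,0,0],[1,0.56,-1.36,0,0,0,0],[1,0.56,-1.36,0,0,0,0],[1,0,0,0,0,0,0]]])

```text
clock: 1.77
tool_pos: [0.4565, 0.0606, 0.3028]
tcp_rot: [[0.93, 0.366, 0.001], [0.366, -0.93, 0.003], [0.002, -0.002, -1.0]]
ft_force: [-0.4, 0.1, -0.1]
opening: 1.004
gripper_force: 0.0
```

>>> step_hand(segments=[[[1,0,0,0,0,0,-7],[1,0,0,0,0,0,-7],[1,0,0,0,0,0,-7],[1,0,0,0,0,0,-7],[1,0,0,0,0,0,-7],[1,0,0,0,0,0,-7],[1,0,0,0,0,0,-7],[1,0,0,0,0,0,-7],[1,0,0,0,0,0,-7],[1,0,0,0,0,0,-7],[1,0,0,0,0,0,-7],[1,0,0,0,0,0,0]]])

```text
clock: 2.77
tool_pos: [0.4571, 0.0514, 0.3021]
tcp_rot: [[-0.138, 0.99, -0.001], [0.99, 0.138, -0.0], [-0.0, -0.001, -1.0]]
ft_force: [0.5, 0.1, 0.2]
opening: 0.999
gripper_force: 0.0
```

```bash
python3 - <<'E'
from h import *
print(get_state()['joint_pos'],get_state()['tcp_rot'])
snap('wrist','w1.png')
E
```

```text
[ 28.04055198  -6.24689418 -34.36616748 100.12970481  -3.52921367
  85.09082905   2.09607941] [[-1.38438818e-01  9.90370643e-01 -8.26083932e-04]
 [ 9.90370986e-01  1.38438715e-01 -1.81022198e-04]
 [-6.49170729e-05 -8.43190057e-04 -9.99999642e-01]]
```

View pics/w1.png

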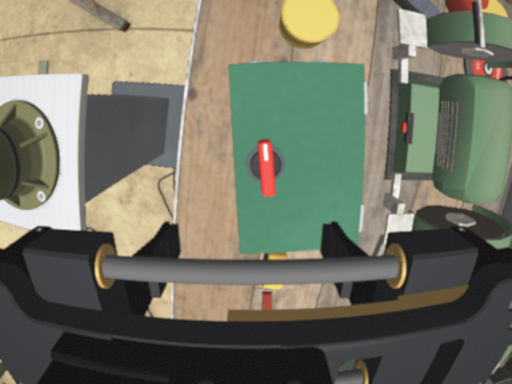

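The wrist view shows the cover's corners at about (230, 63), (364, 63), (362, 248) and (241, 252). The knob's wing runs from (265, 142) to (268, 195), with its foot centred near (264, 163).

```bash
cat > m.py <<'E'
from h import *
np.set_printoptions(precision=4,suppress=True)
def meas(f):
    p=cams.camera_params('wrist');im=snap('wrist',f)[:,:,::-1].copy();hsv=cv2.cvtColor(im,cv2.COLOR_BGR2HSV)
    g=cv2.inRange(hsv,(68,100,40),(90,255,255));w=np.zeros_like(g);w[40:270,215:380]=255
    c=max(cv2.findContours(g&w,0,1)[0],key=cv2.contourArea);q=cv2.approxPolyDP(cv2.convexHull(c),6,True)[:,0]
    P=np.array([onz('wrist',u,v,.106,p) for u,v in q]);print('px',q.tolist());print(P)
    print('edges',np.linalg.norm(np.roll(P,-1,0)-P,axis=1),'ang',[np.degrees(np.arctan2(*(b-a)[1::-1])) for a,b in zip(P,np.roll(P,-1,0))],'mean',P.mean(0))
    r=(cv2.inRange(hsv,(0,150,90),(8,255,255))|cv2.inRange(hsv,(172,150,90),(180,255,255)));w[:]=0;w[100:230,240:300]=255
    c=max(cv2.findContours(r&w,0,1)[0],key=cv2.contourArea);b=cv2.minAreaRect(c);print('wing',b)
    B=np.array([onz('wrist',u,v,.135,p) for u,v in cv2.boxPoints(b)]);print(B,B.mean(0))
    return p,b[0]
E
python3 -c "
from m import *
p,b=meas('w2.png')
import pickle;pickle.dump(ray('wrist',*b,p),open('r.pkl','wb'))
im=cv2.imread('pics/s0.png')
print(tri(ray('wrist',*b,p),ray('scene',225.53,202.87)),tri(ray('wrist',*b,p),ray('side',231.99,174.81)))"
```

```text
px [[277, 194], [262, 198]]
[[0.494  0.0245 0.106 ]
 [0.476  0.0167 0.106 ]]
edges [0.0196 0.0196] ang [np.float64(-156.73482948482197), np.float64(23.265170515178017)] mean [0.485  0.0206 0.106 ]
wing ((266.1793518066406, 167.65174865722656), (55.474388122558594, 14.200778007507324), 85.2363510131836)
[[0.4584 0.0911 0.135 ]
 [0.4737 0.0946 0.135 ]
 [0.4886 0.0319 0.135 ]
 [0.4725 0.0283 0.135 ]] [0.4733 0.0615 0.135 ]
(array([0.4737, 0.0608, 0.1284]), [np.float64(5.16591288026212e-05), np.float64(5.1659128802722246e-05)]) (array([0.4739, 0.0605, 0.1271]), [np.float64(0.00014852544196842685), np.float64(0.00014852544196848906)])
```

```bash
python3 - <<'E'
from m import *
p=cams.camera_params('wrist');im=cv2.imread('pics/w2.png');hsv=cv2.cvtColor(im,cv2.COLOR_BGR2HSV);print(hsv[100,300])
h=int(hsv[100,300,0])
g=cv2.inRange(hsv,(h-6,int(hsv[100,300,1])-45,int(hsv[100,300,2])-35),(h+6,255,int(hsv[100,300,2])+40));w=np.zeros_like(g);w[40:240,215:385]=255
c=max(cv2.findContours(g&w,0,1)[0],key=cv2.contourArea)[:,0]
# edges: front (left), hinge(right), left side(top)
rows=range(75,215,5)
L=np.array([onz('wrist',c[c[:,1]==r][:,0].min()-.5,r,.104,p) for r in rows]);Rr=np.array([onz('wrist',c[c[:,1]==r][:,0].max()+.5,r,.104,p) for r in rows])
T=np.array([onz('wrist',u,c[c[:,0]==u][:,1].min()-.5,.104,p) for u in range(240,360,5)])
for n,P in(('front',L),('hinge',Rr),('left',T)):
    vx,vy,x,y=cv2.fitLine(P[:,:2].astype(np.float32),cv2.DIST_HUBER,0,.001,.001).ravel();print(n,np.degrees(np.arctan2(vy,vx)),x,y)
E
```

```text
[ 75  96 144]
front -79.367485 0.43149668 0.080591746
hinge -79.01597 0.59521496 0.102004
left 10.420858 0.503691 0.19145992
```

>>> step_hand(segments=[[[1,0.268,0.708,0,0,0,0],[1,0,0,0,0,0,-5.1],[1,0,0,1.2,0,0,0],[1,0,0,1.2,0,0,0],[1,0,0,1.2,0,0,0],[1,0,0,1.2,0,0,0],[1,0,0,1.2,0,0,0],[1,0,0,0.8,0,0,0],[1,0,0,0.56,0,0,0],[1,0,0,0,0,0,0],[1,0,0,0,0,0,0]]])

```text
clock: 3.78
tool_pos: [0.4736, 0.0607, 0.1182]
tcp_rot: [[-0.221, 0.975, -0.002], [0.975, 0.221, 0.0], [0.001, -0.001, -1.0]]
ft_force: [0.3, 0.6, -1.1]
opening: 1.006
gripper_force: 0.0
```

Close on the wing, then turn it.

>>> step_hand(segments=[[[0,0,0,0,0,0,0],[0,0,0,0,0,0,0],[0,0,0,0,0,0,0],[0,0,0,0,0,0,0],[0,0,0,0,0,0,0],[0,0,0,0,0,0,0],[0,0,0,0,0,0,0],[0,0,0,0,0,0,0]]])

```text
clock: 4.45
tool_pos: [0.474, 0.0607, 0.1186]
tcp_rot: [[-0.223, 0.975, 0.0], [0.975, 0.223, -0.0], [-0.0, 0.0, -1.0]]
ft_force: [-0.2, -0.8, -0.2]
opening: 0.475
gripper_force: 0.0
```

>>> step_hand(segments=[[[0,0,0,0,0,0,-6],[0,0,0,0,0,0,-6],[0,0,0,0,0,0,-6],[0,0,0,0,0,0,-6],[0,0,0,0,0,0,-6],[0,0,0,0,0,0,-6],[0,0,0,0,0,0,0]]])

```text
clock: 5.03
tool_pos: [0.4742, 0.0607, 0.1186]
tcp_rot: [[-0.755, 0.656, 0.0], [0.656, 0.755, 0.0], [-0.0, 0.0, -1.0]]
ft_force: [-0.5, -0.1, -0.3]
opening: 0.186
gripper_force: 28.6
```

```bash
python3 -c "
from h import *
s=get_state();print(s['joint_pos'],s['moment'])"
```

```text
[ 27.2594107    4.24529786 -38.73434459 113.1260564    2.96689618
  63.56785798  36.30040367] [ 0.10532394 -0.24909251 -0.11612829]
```

>>> step_hand(segments=[[[0,0,0,0,0,0,-6],[0,0,0,0,0,0,-6],[0,0,0,0,0,0,-6],[0,0,0,0,0,0,-6],[0,0,0,0,0,0,-6],[0,0,0,0,0,0,-6],[0,0,0,0,0,0,-6],[0,0,0,0,0,0,-3],[0,0,0,0,0,0,0],[0,0,0,0,0,0,0]]])

```text
clock: 5.87
tool_pos: [0.474, 0.0606, 0.1186]
tcp_rot: [[-0.998, -0.064, -0.0], [-0.064, 0.998, -0.0], [0.0, -0.0, -1.0]]
ft_force: [0.1, 0.4, 0.8]
opening: 0.187
gripper_force: 28.7
```

```bash
python3 -c "
from h import *
s=get_state();print(s['joint_pos'],s['moment']);im=snap('wrist','w3.png')
R=np.array([[.9826,-.1857,0],[.1857,.9826,0],[0,0,1]])
C=np.array(s['tcp_rot']);print((R.T@C).round(3))"
```

```text
[ 29.28719798   4.42821929 -40.84058072 113.07660494   3.24279969
  63.61129647  80.7614015 ] [ 0.05788383 -0.05502899 -0.09757536]
[[-0.992  0.122 -0.   ]
 [ 0.122  0.992 -0.   ]
 [ 0.    -0.    -1.   ]]
```

View pics/w3.png

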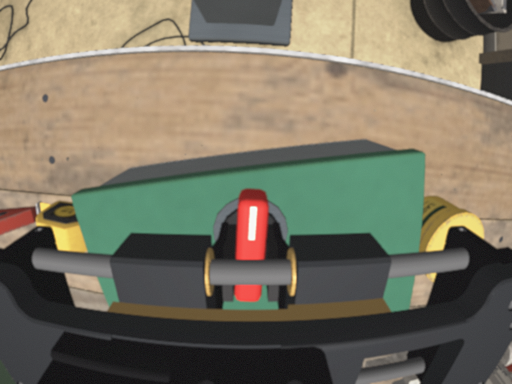

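Converted, -0.0123 m is -0.492, -0.0118 m is -0.472.

>>> step_hand(segments=[[[0,-0.176,0.02,-0.492,0,0,0],[0,-0.224,0.028,-0.472,0,0,0],[0,-0.268,0.032,-0.448,0,0,0],[0,-0.312,0.04,-0.416,0,0,0],[0,0,0,0,0,0,0]]])

```text
clock: 6.33
tool_pos: [0.4943, 0.0641, 0.1632]
tcp_rot: [[-0.998, -0.066, -0.011], [-0.066, 0.998, -0.003], [0.011, -0.002, -1.0]]
ft_force: [-9.0, -2.3, 7.0]
opening: 0.181
gripper_force: 30.0
```

>>> step_hand(segments=[[[0,-0.352,0.044,-0.384,0,0,0],[0,-0.392,0.048,-0.348,0,0,0],[0,-0.42,0.052,-0.308,0,0,0],[0,0,0,0,0,0,0]]])

```text
clock: 6.67
tool_pos: [0.5227, 0.0691, 0.1894]
tcp_rot: [[-0.998, -0.066, -0.013], [-0.066, 0.998, -0.004], [0.013, -0.004, -1.0]]
ft_force: [-11.9, -3.3, 10.0]
opening: 0.187
gripper_force: 30.0
```

```bash
python3 -c "
from h import *
s=get_state();print(s['joint_pos'],s['moment']);im=snap('side','d2.png')
cv2.imwrite('pics/c2.png',cv2.resize(im[90:240,130:330,::-1],None,fx=3,fy=3))"
```

```text
[ 27.52691331   8.1665257  -41.03000685 101.30536395   5.66567163
  73.36303264  78.84935852] [-1.20587984  2.7921925   0.16801225]
```

View pics/c2.png

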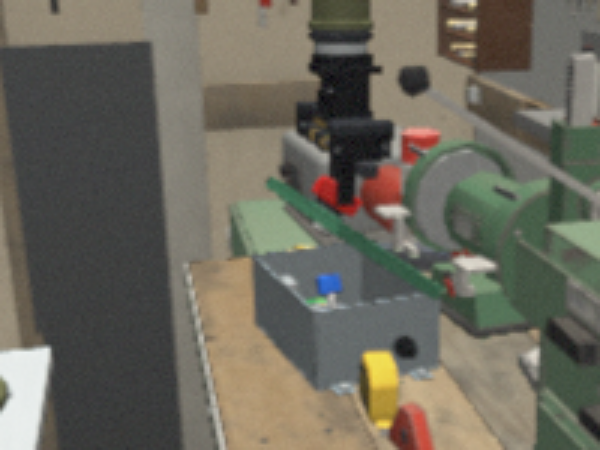

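The cover stands at about 0.65 rad with the knob still gripped and the blue lever visible inside. The grinder is close behind the hand, so I'll go only a little further.

>>> step_hand(segments=[[[0,-0.36,0.044,-0.32,0,0,0],[0,-0.44,0.048,-0.26,0,0,0],[0,0,0,0,0,0,0]]])

```text
clock: 6.97
tool_pos: [0.5446, 0.0732, 0.2035]
tcp_rot: [[-0.998, -0.066, -0.008], [-0.066, 0.998, -0.003], [0.008, -0.002, -1.0]]
ft_force: [-5.5, -2.0, 2.0]
opening: 0.189
gripper_force: 30.0
```

>>> step_hand(segments=[[[1,0,0,0,0,0,0],[1,0,0,0,0,0,0],[1,0,0,0,0,0,0],[1,0,0,0,0,0,0],[1,0,0,-0.08,0,0,0],[1,0,0,-0.4,0,0,0],[1,0,0,-0.8,0,0,0],[1,0,0,-1.2,0,0,0],[1,0,0,-1.2,0,0,0],[1,0,0,0,0,0,0]]])

```text
clock: 7.8
tool_pos: [0.5497, 0.0756, 0.3039]
tcp_rot: [[-0.998, -0.068, 0.011], [-0.068, 0.998, 0.001], [-0.011, -0.0, -1.0]]
ft_force: [0.1, 0.0, 0.6]
opening: 0.857
gripper_force: 0.0
```

```bash
python3 -c "
from h import *
s=get_state();print(s['joint_pos']);im=snap('side','d3.png');j=snap('scene','s3.png')
cv2.imwrite('pics/c3.png',np.hstack([cv2.resize(im[90:240,180:330,::-1],(400,400)),cv2.resize(j[110:260,150:300,::-1],(400,400))]))"
```

```text
[ 26.96940889   7.5577104  -41.29351637  88.76358277   5.11937975
  84.95441612  79.40629374]
```

View pics/c3.png

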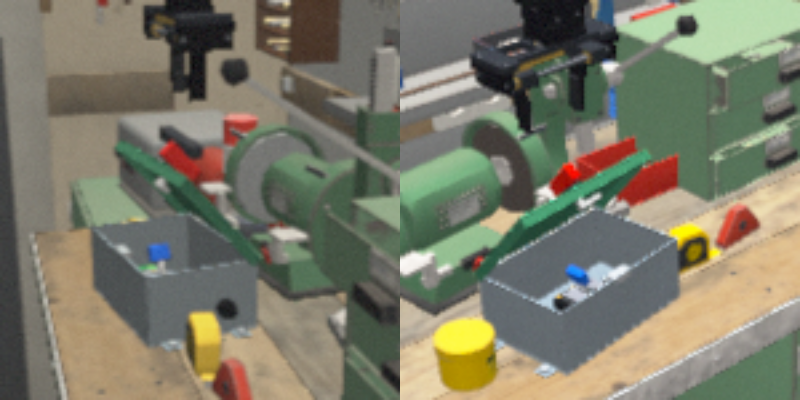

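The side and scene crops show the cover standing at about 0.85 rad with the hand clear above it. The blue lever is visible at about (575, 272) in the right half. Next I'll close the fingers and come down in front of the cover's front edge.

Converted, 0.038 m is 1.52, 0.026 m is 1.04.

>>> step_hand(segments=[[[0,1.52,-0.184,0,0,0,0],[0,1.52,-0.184,0,0,0,0],[0,1.52,-0.184,0,0,0,0],[0,0,0,0,0,0,0],[0,0,0,0,0,0,0],[0,0,0,1.04,0,0,0],[0,0,0,1.04,0,0,0],[0,0,0,1.04,0,0,0],[0,0,0,1.04,0,0,0],[0,0,0,0,0,0,0],[0,0,0,0,0,0,0],[0,0,0,0,0,0,0]]])

```text
clock: 8.9
tool_pos: [0.4352, 0.0535, 0.1938]
tcp_rot: [[-0.998, -0.068, 0.001], [-0.068, 0.998, 0.001], [-0.001, 0.001, -1.0]]
ft_force: [-0.3, 0.3, 0.4]
opening: 0.172
gripper_force: 0.0
```

```bash
python3 -c "
from h import *
im=snap('side','d4.png');j=snap('scene','s4.png')
cv2.imwrite('pics/c4.png',np.hstack([cv2.resize(im[90:240,180:330,::-1],(400,400)),cv2.resize(j[110:260,150:300,::-1],(400,400))]))"
```

```text
(no output)
```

View pics/c4.png

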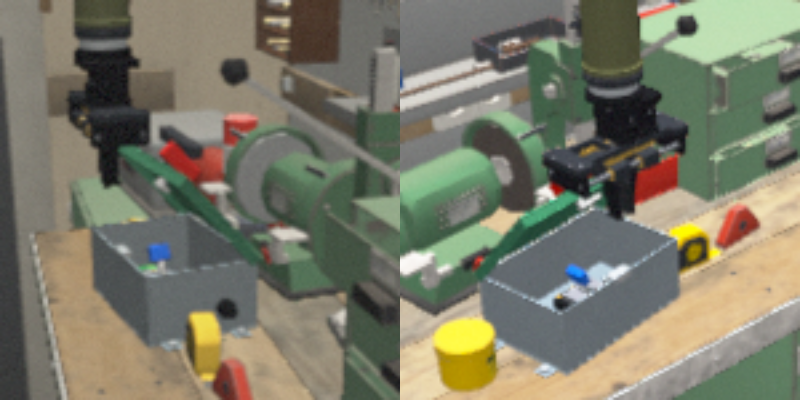

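The closed fingers are in front of the cover's front edge with their tips below it. I'll push forward while rising slightly.

Converted, -0.015 m is -0.6, -0.02 m is -0.8.

>>> step_hand(segments=[[[0,-0.8,0.096,0,0,0,0],[0,-0.6,0.072,-0.08,0,0,0],[0,-0.48,0.06,-0.2,0,0,0],[0,-0.48,0.06,-0.2,0,0,0],[0,-0.48,0.06,-0.16,0,0,0],[0,-0.48,0.06,-0.16,0,0,0],[0,0,0,0,0,0,0]]])

```text
clock: 9.58
tool_pos: [0.5175, 0.0689, 0.217]
tcp_rot: [[-0.998, -0.068, 0.001], [-0.068, 0.998, -0.001], [-0.001, -0.001, -1.0]]
ft_force: [-8.4, -1.8, 17.0]
opening: 0.002
gripper_force: 16.7
```

>>> step_hand(segments=[[[0,-0.48,0.06,-0.16,0,0,0],[0,-0.48,0.06,-0.16,0,0,0],[0,-0.48,0.06,-0.12,0,0,0],[0,-0.36,0.04,-0.08,0,0,0],[0,0,0,0,0,0,0]]])

```text
clock: 10.0
tool_pos: [0.5643, 0.0778, 0.2311]
tcp_rot: [[-0.998, -0.067, 0.008], [-0.067, 0.998, 0.0], [-0.008, -0.0, -1.0]]
ft_force: [-2.3, -1.1, 15.1]
opening: 0.004
gripper_force: 17.0
```

>>> step_hand(segments=[[[0,-0.28,0.032,0,0,0,0],[0,0,0,0,0,0,0]]])

```text
clock: 10.17
tool_pos: [0.5646, 0.0779, 0.2311]
tcp_rot: [[-0.998, -0.067, -0.007], [-0.067, 0.998, -0.004], [0.007, -0.004, -1.0]]
ft_force: [-22.4, -4.5, 28.2]
opening: 0.007
gripper_force: 29.3
```

Converted, -0.03 m is -1.2, 0.03 m is 1.2.

>>> step_hand(segments=[[[0,0.2,0,0,0,0,0],[0,0.12,0,-0.24,0,0,0],[0,0.2,0,-0.8,0,0,0],[0,0.4,0,-1.2,0,0,0],[0,1.2,0,-0.8,0,0,0],[0,1.2,0,0,0,0,0],[0,0,0,0,0,0,0],[0,0,0,0,0,0,0]]])

```text
clock: 10.83
tool_pos: [0.4847, 0.073, 0.3035]
tcp_rot: [[-0.998, -0.067, 0.004], [-0.067, 0.998, -0.002], [-0.004, -0.003, -1.0]]
ft_force: [0.4, -0.8, -0.2]
opening: 0.004
gripper_force: 0.0
```

```bash
python3 - <<'E'
from h import *
im=snap('side','d5.png');w=snap('wrist','w5.png')
cv2.imwrite('pics/c5.png',np.hstack([cv2.resize(im[90:240,180:330,::-1],(300,384)),w[:,:,::-1][:,6:506]]))
# lever: blue mask in scene, side, wrist
for n,f,win in(('scene','s4.png',(340,200,180,250)),('side','d5.png',None)):pass
O=np.array([.5178,.0683,0]);ex=np.array([.9826,.1857,0]);ey=np.array([-.1857,.9826,0]);r=[]
for n,f,(x0,y0,x1,y1) in(('scene','s4.png',(195,190,245,240)),('side','d5.png',(225,165,265,200))):
    hsv=cv2.cvtColor(cv2.imread('pics/'+f),cv2.COLOR_BGR2HSV);m=cv2.inRange(hsv,(100,120,50),(125,255,255))
    k=np.zeros_like(m);k[y0:y1,x0:x1]=255;c=max(cv2.findContours(m&k,0,1)[0],key=cv2.contourArea);M=cv2.moments(c);print(n,M['m00'],cv2.boundingRect(c))
    r.append(ray(n,M['m10']/M['m00'],M['m01']/M['m00']))
X,e=tri(*r);print(X,e,'box',(X-O)@ex,(X-O)@ey,X[2])
E
```

```text
scene 34.0 (212, 209, 9, 8)
side 32.5 (236, 181, 8, 7)
[0.50575697 0.08390545 0.08135115] [np.float64(0.0016363021414248394), np.float64(0.0016363021414248324)] box -0.00893554933493927 0.017570309522259804 0.08135115332789443
```

View pics/c5.png

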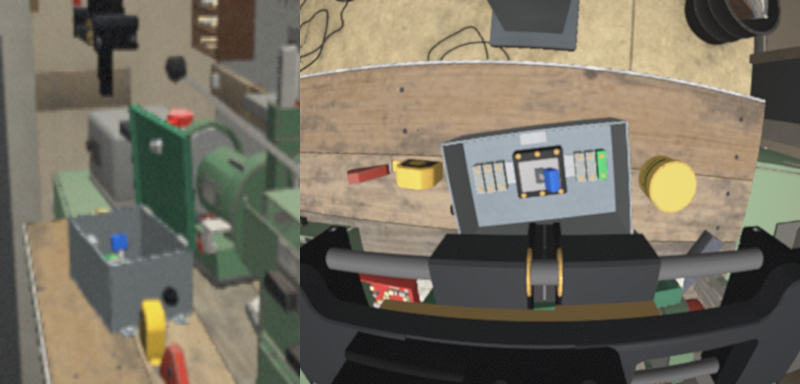

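The cover stands fully upright in the side crop. In the wrist view the blue paddle is at about (552, 180), inside the box with clear space to its left, and the bystanders are untouched. The triangulated paddle centre, box frame (-9, 18, 81) mm, agrees with the text.

Converted, 0.035 m is 1.4, 0.0282 m is 1.128.

>>> step_hand(segments=[[[0,-0.3,1.128,0,0,0,0],[0,-0.3,1.128,0,0,0,0],[0,0,0,0,0,0,0],[0,0,0,1.4,0,0,0],[0,0,0,1.4,0,0,0],[0,0,0,1.4,0,0,0],[0,0,0,1.4,0,0,0],[0,0,0,1.4,0,0,0],[0,0,0,1.4,0,0,0],[0,0,0,0.94,0,0,0],[0,0,0,0,0,0,0],[0,0,0,0,0,0,0]]])

```text
clock: 11.93
tool_pos: [0.4954, 0.1307, 0.067]
tcp_rot: [[-0.998, -0.068, -0.004], [-0.068, 0.998, 0.001], [0.004, 0.002, -1.0]]
ft_force: [0.6, 1.2, 0.9]
opening: 0.008
gripper_force: 0.0
```

```bash
python3 -c "
from h import *
w=snap('wrist','w6.png')"
```

```text
(no output)
```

View pics/w6.png

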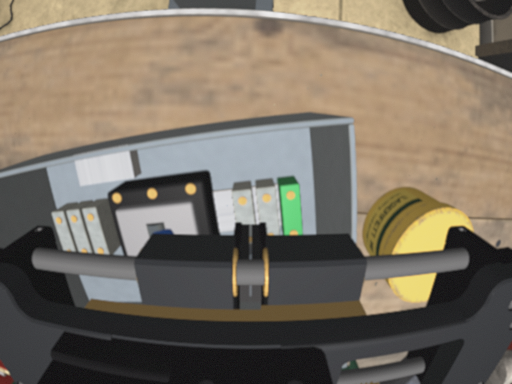

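The fingertips are inside the box, to the left of the relay and paddle, and touch nothing. Now I'll push the lever right.

Converted, -0.015 m is -0.6, -0.01 m is -0.4.

>>> step_hand(segments=[[[0,-0.072,-0.6,0,0,0,0],[0,-0.072,-0.6,0,0,0,0],[0,-0.048,-0.4,0,0,0,0],[0,0,0,0,0,0,0]]])

```text
clock: 12.32
tool_pos: [0.5063, 0.0895, 0.0707]
tcp_rot: [[-0.998, -0.065, 0.005], [-0.065, 0.998, 0.0], [-0.005, -0.0, -1.0]]
ft_force: [0.0, 2.2, 1.1]
opening: 0.004
gripper_force: 1.1
```

>>> step_hand(segments=[[[0,-0.036,-0.28,0,0,0,0],[0,-0.024,-0.2,0,0,0,0],[0,0,0,0,0,0,0]]])

```text
clock: 12.57
tool_pos: [0.5066, 0.079, 0.0689]
tcp_rot: [[-0.998, -0.067, 0.002], [-0.067, 0.998, 0.001], [-0.002, 0.0, -1.0]]
ft_force: [1.6, 3.3, 1.6]
opening: 0.006
gripper_force: 1.8
```

>>> step_hand(segments=[[[0,-0.024,-0.2,0,0,0,0],[0,0,0,0,0,0,0]]])

```text
clock: 12.73
tool_pos: [0.5072, 0.0743, 0.0685]
tcp_rot: [[-0.998, -0.068, 0.001], [-0.068, 0.998, 0.001], [-0.001, 0.001, -1.0]]
ft_force: [-0.3, 3.3, 1.8]
opening: 0.004
gripper_force: 1.9
```

Converted, -0.004 m is -0.16, -0.0005 m is -0.02.

>>> step_hand(segments=[[[0,-0.02,-0.16,0,0,0,0],[0,0,0,0,0,0,0]]])

```text
clock: 12.9
tool_pos: [0.5076, 0.0712, 0.0682]
tcp_rot: [[-0.998, -0.068, 0.001], [-0.068, 0.998, 0.002], [-0.001, 0.002, -1.0]]
ft_force: [1.7, 4.9, 0.7]
opening: 0.01
gripper_force: 2.1
```

>>> step_hand(segments=[[[0,-0.02,-0.16,0,0,0,0],[0,0,0,0,0,0,0]]])

```text
clock: 13.07
tool_pos: [0.5078, 0.0708, 0.0682]
tcp_rot: [[-0.998, -0.07, -0.0], [-0.07, 0.998, 0.006], [-0.0, 0.006, -1.0]]
ft_force: [0.2, 11.2, 1.1]
opening: 0.002
gripper_force: 5.4
```

Converted, -0.001 m is -0.04.

>>> step_hand(segments=[[[0,0,-0.04,0,0,0,0],[0,0,0,0,0,0,0],[0,0,0,0,0,0,0]]])

```text
clock: 13.32
tool_pos: [0.5078, 0.0707, 0.0683]
tcp_rot: [[-0.997, -0.071, 0.0], [-0.071, 0.997, 0.007], [-0.001, 0.007, -1.0]]
ft_force: [0.8, 12.0, 1.3]
opening: 0.005
gripper_force: 6.1
```

```bash
cat > lev.py <<'E'
from h import *
O=np.array([.5178,.0683,0]);ex=np.array([.9826,.1857,0]);ey=np.array([-.1857,.9826,0])
for n,(x0,y0,x1,y1) in(('scene',(195,190,245,240)),('side',(225,160,265,200))):
    hsv=cv2.cvtColor(cams.read_camera(n),cv2.COLOR_RGB2HSV);m=cv2.inRange(hsv,(100,120,50),(125,255,255))
    k=np.zeros_like(m);k[y0:y1,x0:x1]=255;cs=cv2.findContours(m&k,0,1)[0]
    if not cs: print(n,'none');continue
    c=max(cs,key=cv2.contourArea);M=cv2.moments(c);x,y,w,h=cv2.boundingRect(c);X=onz(n,x+w/2-.5,y+h/2-.5,.08)
    print(n,M['m00'],(x,y,w,h),'box',(X-O)@ex,(X-O)@ey)
E
python3 lev.py
```

```text
scene 20.5 (222, 206, 5, 8) box -0.015723916737831176 -0.018096485780625834
side 41.5 (238, 183, 9, 8) box -0.010481702954037225 -0.011969726275314393
```

>>> step_hand(segments=[[[0,0.08,0.6,0,0,0,0],[0,0.08,0.6,0,0,0,0],[0,0.08,0.6,0,0,0,0],[0,0.06,0.4,0,0,0,0],[0,0,0,0,0,0,0],[0,0,0,-1.4,0,0,0],[0,0,0,-1.4,0,0,0],[0,0,0,-1.4,0,0,0],[0,0,0,-1.4,0,0,0],[0,0.8,0,-1.4,0,0,0],[0,0.8,0,-1.4,0,0,0],[0,0,0,0,0,0,0]]])

```text
clock: 14.42
tool_pos: [0.4579, 0.1166, 0.2852]
tcp_rot: [[-0.998, -0.067, 0.01], [-0.067, 0.998, -0.003], [-0.009, -0.004, -1.0]]
ft_force: [1.4, 0.8, 0.1]
opening: 0.002
gripper_force: 0.0
```

```bash
python3 lev.py; python3 -c "
from h import *
im=snap('side','d7.png');w=snap('wrist','w7.png')
cv2.imwrite('pics/c7.png',np.hstack([cv2.resize(im[90:240,180:330,::-1],(300,384)),w[:,:,::-1][:,6:506]]))"
```

```text
scene 34.0 (212, 209, 9, 8) box -0.005954933947200479 0.01531121265049111
side 33.5 (236, 181, 8, 7) box -0.008506658247120278 0.018970647985588847
```

View pics/c7.png

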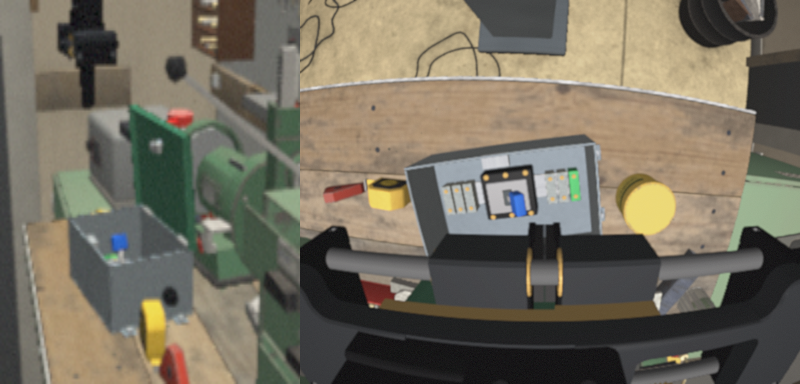

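The cover is still upright, and the lever has sprung back to the same pixels as at the start, having been at y ≈ -15 mm (its right-hand stop) during the push. The hand is clear and the bystanders have not moved.

```bash
python3 -c "
from cell import ctrl, cams, get_state
print(ctrl.hand_in())"
```

```text
the job is handed in; nothing more can be done
None
```

The job is handed in, though no verdict came back: the knob was turned to about 1.45 rad, the cover was pushed to its stop and stands open, the reset lever went to its right-hand stop and sprang back, and the things beside the box look untouched.

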